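Lock an offcut in the cam jig with the key

TASK

Push the wooden strip that lies in the mouth of the clamping jig along its channel until its far end is fully home against the end stop. Then take the key with the wooden grip from its stand, put its blade into the slot of the steel cam lock and turn it clockwise, about a quarter turn, until the cam comes up against its end stop and the strip is clamped. Lift the key out and put it back upright in the slot of its stand, fully down, without knocking the other things on the bench about.

Things in the scene. Friction and masses are not known exactly. Their poses are not given: they have to be found in the camera images.
- jig: Clamping jig fixed to the bench, plywood base 190 x 150 x 12 mm, origin at the centre of its underside; jig x runs along the channel from mouth to end stop, y left, z up; turned up to 0.3 rad. Channel centre line at jig y +20 mm, mouth at x -90. On its +y side a fence (top 32 mm above the bench), on its -y side a guide (face y -5, x -90 to -18, top 28 mm) and the steel jaw.
- pad: Cork pad, 110 mm long, 16 mm high, on the fence: the +y side of the channel. Origin at the middle of its face, at jig x +5, y +42 mm. Sprung: yields up to 4 mm in jig y, about 4 N per mm.
- stop_face (a point): Point on the face of the end stop (18 mm thick, top 32 mm above the bench), at the middle of the channel, 21 mm above the bench, jig x +65, y +20 mm; axes as the jig's.
- work_center (a point): Centre of the loose wooden strip, 120 x 40 x 18 mm, 0.07 kg, lying flat on the jig's base in the channel, top 30 mm above the bench. Its y axis runs along its length towards the end stop; its near end, to be pushed, is 60 mm behind this point and sticks out of the mouth. It starts 40 to 70 mm short of the stop; when home this point is 60 mm in front of stop_face.
- jaw: Steel jaw block, 42 mm along jig x (+9 to +51), 14 mm high, on the -y side of the channel; the cam drives it in jig +y in step with its angle, 9 mm in all. Origin at the middle of its face towards the strip. With the cam fully turned it presses the strip against the sprung pad with about 6 to 9 N.
- cam (a joint): Angle in rad of the steel cam lock about its upright axis, growing clockwise seen from above: 0 open, 1.571 its end stop, locked. Starts between 0.10 and 0.30 and stays where it is left. Turning takes about 0.08 N m, about 0.12 N m once the jaw meets the strip.
- cam_slot (a point): On the cam's axis at the top of its round slotted head (diameter 38 mm), 43 mm above the bench, at jig x +30, y -45 mm. Its x axis runs along the slot (along jig x at joint 0) and turns with the cam. The slot crosses the whole head, open at both ends: 6.5 mm wide, 12 mm deep, its mouth chamfered to 10.4 mm wide over the top 2.5 mm.
- key_grip (a point): Centre of the loose key's wooden grip: 40 mm along the key's x, 16 mm along y (take it across this), 36 mm high; 100 mm above the bench in the stand. Below: a 12 mm shaft, a round collar (34 mm diameter, underside 66 mm below this point) and the flat blade, 22 mm along x, 4 mm thick, reaching 22 mm below the collar. Upright, same either way round, 0.12 kg.
- key_tip (a point): Middle of the lower edge of the key's blade, 88 mm below key_grip; axes as key_grip's. With the blade at the bottom of the cam's slot it is 31 mm above the bench.
- key_stand: Wooden block fixed to the bench, 64 x 50 x 34 mm, origin at the centre of its underside, with an upright slot through its middle, 28 mm along its x by 9 mm along its y, for the key's blade; the key's collar rests on the block's top. Take care: a fixed bundle of boards, 105 mm high, lies close behind the stand and beside the jig's right; carry the key over it.
- key_home (a point): Where key_grip is when the key stands fully down and centred in its stand: 100 mm above the bench over the middle of the stand; axes as the stand's.
- masking_roll: Bystander: roll of masking tape, 96 mm across, 24 mm high, lying flat; origin at the centre of its underside.
- hinge_b: Bystander: flat steel hinge, 61 x 63 x 6 mm; origin at the centre of its underside.
- sanding_block: Bystander: cork sanding block, 63 x 113 x 34 mm; origin at the centre of its underside.
Not all that is in view belongs to the job. Leave any turquoise look-alike of the part that bears key_grip alone.

How it is judged:
On the way, in this order (a step that is already met when the one before it is completed fails the run):
1. the strip is home: its far end within 3 mm of the end stop, while the cam is still open (x of work_center in the frame of jig above 0.002 m and value of joint cam below 0.6 rad), for 0.2 s.
2. the key's blade is in the cam's slot (at least 5 mm deep), the cam still open (horizontal distance between key_tip and cam_slot below 0.01 m and z of key_tip in the frame of cam_slot below -0.005 m and value of joint cam below 0.8 rad), for 0.1 s.
3. with the blade still in the slot, the cam is turned to its end stop (horizontal distance between key_tip and cam_slot below 0.01 m and z of key_tip in the frame of cam_slot below -0.005 m and value of joint cam above 1.48 rad), for 0.1 s.
At the end, for the whole second after the job is handed in: The cam is at its end stop (joint above 1.47 rad), the strip's far end is within 3 mm of the end stop and the jaw presses on it with more than 2 N; the key stands upright (within 0.12 rad) and fully down in its stand, its grip within 9 mm of its home point (value of joint cam above 1.47 rad and x of work_center in the frame of jig above 0.002 m and contact force between jaw and anything else above 2 N and distance between key_grip and key_home below 0.009 m and angle between key_grip's own z axis and vertical below 0.12 rad); the robot touches nothing.
It fails at once if a bystander (tape roll, hinge or sanding block) is moved by more than 30 mm (distance of any of masking_roll, hinge_b, sanding_block from where it was at the start of the episode above 0.03 m).
It also fails if it takes over 64 s, if anything falls off the work surface, if the arm or the gripper's body presses on something with over 40 N, if the wrist force passes 120 N, or if a joint passes its speed limit or range.

ROBOT

A 6-joint arm with a two-finger parallel gripper is mounted at the origin on a cart in front of the work surface, level with it; the furniture and walls round the work are solid. World frame = base frame: x ahead of the robot, y to its left, z up, the work surface at z = 0. Lengths are in m, angles in rad, forces in N, time in s.
With the tool pointing down it reaches from about 0.35 to 0.85 m from the base axis. Payload 8.1 kg.
Tool frame: the origin (TCP) lies at the very end of the fingers, on their centre line; the grasp point (between the pads) lies robot.tcp_to_grasp behind it (robot.tcp_to_grasp is the distance from the TCP to the grasp point, in m); z points along the fingers, y is the line along which they close (so a half turn about z gives the same grasp; the last joint's range is limited). The gripper opens to 93 mm and grips with 3 to 60 N. Pads are 15 mm wide; open, the fingers measure 128 mm over their backs; the gripper's body (75 mm by 188 mm) begins 65 mm behind the grasp point.
Start: joints at [-1.391, 0.13, 1.488, -0, 1.523, -0.085], TCP at [0.157, -0.579, 0.219] pointing down, gripper open.
Joint ranges: [-2.96, 2.96], [-0.89, 2.26], [0.02, 2.5], [-1.34, 4.48], [0, 2.73], [-2.66, 2.66]. Speed limits (rad/s): [2.39, 2.39, 2.79, 3.14, 3.14, 3.14].

INTERFACE

Orientations are given as a rotation vector (axis times angle).
In Python, from plant import robot gives the robot as it stands. The module is installed in compiled form; this text tells all that it offers.
- The arm moves only by the shell command python3 -m pendant 'ROWS' [FORCE]. ROWS is JSON, a list that holds one entry, the list of rows, each a list of 5 numbers: the opening, from 0 (shut) to 1 (fully open), then the shift along the tool's x, y, z in cm, then the turn about the tool's z in degrees. In form: [[[fingers, x, y, z, roll], ...]]. A call has 1 to 8 rows; each row shifts and turns the commanded pose from where the row before left it, along the tool's axes as they then stand; what a row does not reach is not made up. A row lasts 1/10 s, in which the tool goes at most 50 mm and 8.59 degrees, less where a joint would pass 70% of its speed; a pose out of reach is approached as far as the arm can. A call is refused whole if a number of a shift passes 5 or a number of a turn 8.59, either way. A call with a gripper value outside its range is refused whole. The fingers move at their own pace and stop on an object; FORCE is the grip in N (left out, the last holds). Time passes only in rows, so rows that do not move let the fingers close. It gives the time, the measured TCP pose, the force, the opening and the grip force at its end, in the units of the state.
- robot.read_state(): the state, without advancing time (a new reading comes with each control period).
- robot.read_camera(name): name is "scene" or "side" or "wrist"; returns a dict with "img" (480x640x3 uint8, blue, green, red), "K" (3x3 intrinsics, pixels), "k1" (the pictures are not rectified: a ray, as slopes to the right and down, at radius r is drawn at 1 + k1 r^2 times it, then the intrinsics apply), "pose" (4x4, takes a point from camera to world coordinates). Camera axes: x right, y up, looking along -z (the intrinsics and any distortion apply to the point x, -y, -z); pixel columns grow to the right and rows downward; lengths in m; the calibration is good to about 2 mm. A picture is of the moment at which its call begins. There is no depth.
- robot.close_job(): hands the job in; it is judged then, once.
The state is a dict: "t": time; "q": joint angles; "dq": joint speeds; "joint_torque": joint torques, N m; "tool_pos": TCP position; "orientation": TCP orientation; "force": force on the tool from outside, world axes, zero at the start; "wrist_torque": the same for the moment, N m; "opening": finger opening in m; "gripper_force": force on a finger pad.
Only numpy, scipy, OpenCV 4.12 (cv2) and the standard library are available. Lean on these libraries where they do the work, as an engineer would, in place of code of your own. Each camera call takes 0.05 s, during which the arm holds its last target. There are 200 camera calls.

## Working session

There is one attempt and no reset: what is moved stays moved. The work goes in short steps, Python scripts to look and compute and a shell command to move; the robot and the scene stay as the last step left them, time stands still between calls to the robot, and variables do not carry over. Pictures are saved under pics/ and viewed, at most 10 in all, crops included, and the job is handed in when it is done.

```bash
ls; mkdir -p pics; cat > h.py <<'E'
import numpy as np, cv2
from plant import robot
from scipy.spatial.transform import Rotation as R
def snap(cam,name,crop=None,scale=1):
    c=robot.read_camera(cam); im=c["img"]
    np.savez(f"pics/{name}.npz",K=c["K"],k1=c["k1"],pose=c["pose"]); cv2.imwrite(f"pics/{name}_raw.png",im)
    view(name,crop,scale); return c
def view(name,crop=None,scale=1,out=None):
    im=cv2.imread(f"pics/{name}_raw.png")
    if crop: im=im[crop[1]:crop[3],crop[0]:crop[2]]
    cv2.imwrite(f"pics/{out or name}.png",cv2.resize(im,None,fx=scale,fy=scale,interpolation=cv2.INTER_CUBIC))
def ray(name,u,v):
    d=np.load(f"pics/{name}.npz"); K=d["K"];k1=float(d["k1"]);P=d["pose"]
    p=cv2.undistortPoints(np.array([[[u,v]]],float),K,np.array([k1,0,0,0,0.]))[0,0]
    return P[:3,3],P[:3,:3]@np.array([p[0],-p[1],-1])
def pz(name,u,v,z):
    o,r=ray(name,u,v); return o+r*(z-o[2])/r[2]
def proj(name,X):
    d=np.load(f"pics/{name}.npz"); P=d["pose"]; X=np.atleast_2d(X)
    c=(X-P[:3,3])@P[:3,:3]; c=c*[1,-1,-1]
    return cv2.projectPoints(c,np.zeros(3),np.zeros(3),d["K"],np.array([float(d["k1"]),0,0,0,0.]))[0][:,0]
def tool():
    s=robot.read_state(); return s,R.from_rotvec(s["orientation"]).as_matrix()
def to(target,yaw_y=None):
    s,M=tool(); d=M.T@(np.array(target)-s["tool_pos"])*100
    print("t",round(s["t"],2),"tcp",np.round(s["tool_pos"],4),"shift cm",np.round(d,2),"x axis",np.round(M[:,0],3),"y",np.round(M[:,1],3))
E
python3 - <<'E'
from h import *
snap("scene","s0"); snap("side","d0"); snap("wrist","w0")
s,M=tool(); print(s, M.round(3), robot.tcp_to_grasp)
for n in("s0","d0","w0"): d=np.load(f"pics/{n}.npz"); print(n,d["pose"].round(3),d["K"][0,0],d["k1"])
E
```

```text
pics
{'t': 0.15, 'q': array([-1.39139067e+00,  1.31019117e-01,  1.48898261e+00,  6.07634885e-06,
        1.52302552e+00, -8.54058532e-02]), 'dq': array([-0.00034985, -0.00114442, -0.00362869, -0.00103271,  0.0015865 ,
        0.00011149]), 'joint_torque': array([-3.56077476e-05, -5.60474968e+01, -4.92336273e+01,  7.67241139e-02,
        3.05583759e-02, -8.27118811e-05]), 'tool_pos': array([ 0.15697981, -0.57865501,  0.2178352 ]), 'orientation': array([-3.11267409e+00, -4.14560926e-01,  9.63064661e-05]), 'force': array([ 0.34326948, -0.29478392, -0.43719828]), 'wrist_torque': array([ 0.00238066,  0.01637496, -0.00600311]), 'gripper_force': 0.0, 'opening': 0.09303349237294753} [[ 0.965  0.262 -0.   ]
 [ 0.262 -0.965  0.001]
 [ 0.    -0.001 -1.   ]] 0.0188
s0 [[-0.912  0.274 -0.307  0.184]
 [-0.411 -0.608  0.679  0.789]
 [-0.001  0.745  0.667  0.871]
 [ 0.     0.     0.     1.   ]] 536.2997860693448 -0.03764861996840393
d0 [[ 1.     0.011 -0.003  0.543]
 [-0.006  0.346 -0.938 -1.125]
 [-0.009  0.938  0.346  0.506]
 [ 0.     0.     0.     1.   ]] 501.21933245914084 -0.07266775933482807
w0 [[ 0.262  0.933  0.248  0.225]
 [-0.965  0.253  0.065 -0.56 ]
 [-0.002 -0.256  0.967  0.384]
 [ 0.     0.     0.     1.   ]] 427.9440644389333 -0.06894000385586127
```

View pics/s0.png

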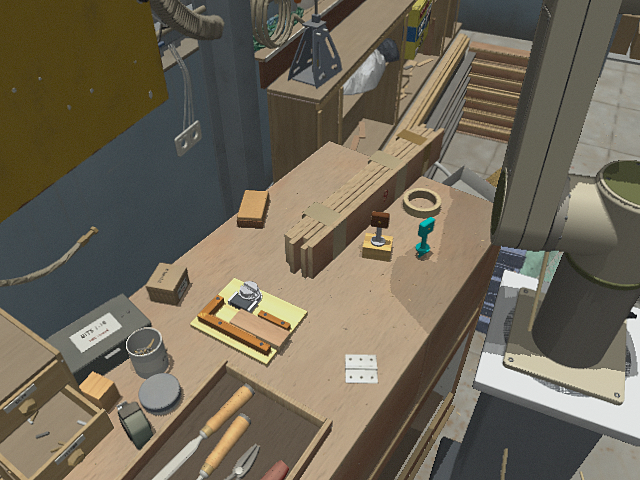

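View pics/d0.png

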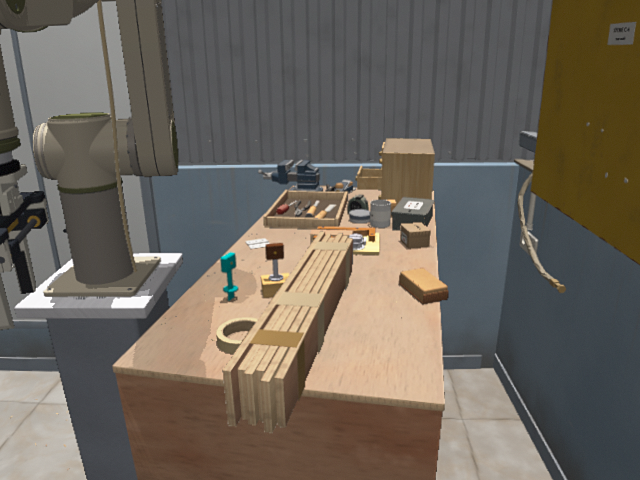

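The scene view shows the jig (yellow base) at about (250,318), the key in its stand at (378,245), the turquoise decoy at (425,237), the boards behind them, the hinge at (361,368) and the tape roll at (421,202). Next is an enlarged crop.

```bash
python3 - <<'E'
from h import *
view("s0",(185,265,315,365),6,"s0jig"); view("s0",(350,200,450,275),6,"s0key")
E
```

```text
(no output)
```

View pics/s0jig.png

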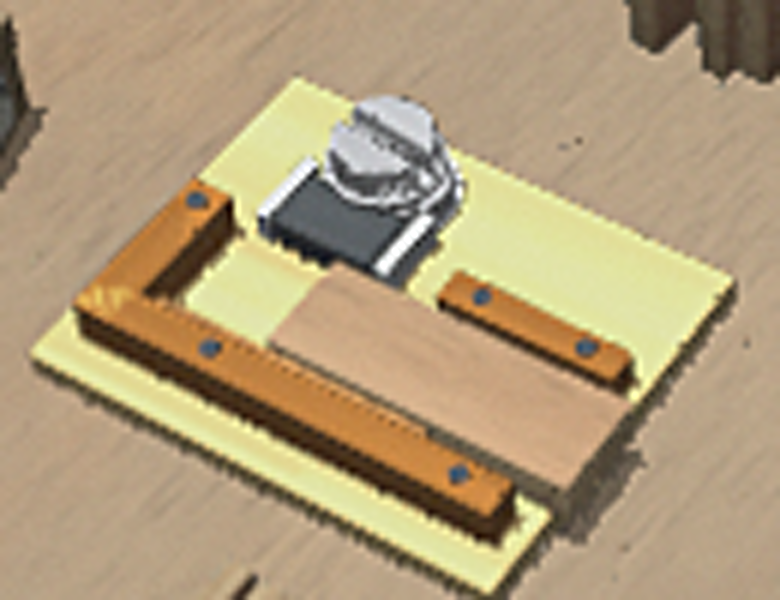

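View pics/s0key.png

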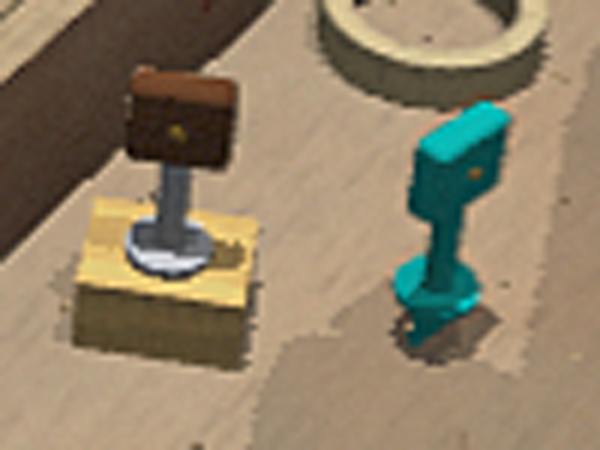

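The crop gives jig base-top corners at crop px (32,350), (297,78), (737,283) and (495,597). The strip's far-end corners are (270,340) and (340,265), its near-end corners (632,403) and (556,490), and the stand-top corners are (97,198), (260,220), (248,303) and (78,285).

```bash
python3 - <<'E'
from h import *
def fit(loc,obs):
    l=np.array(loc,float);o=np.array(obs)[:,:2]; lc=l-l.mean(0);oc=o-o.mean(0)
    a=np.arctan2((lc[:,0]*oc[:,1]-lc[:,1]*oc[:,0]).sum(),(lc*oc).sum())
    Rm=np.array([[np.cos(a),-np.sin(a)],[np.sin(a),np.cos(a)]]); t=o.mean(0)-Rm@l.mean(0)
    return a,Rm,t,(o-(l@Rm.T+t))
P=lambda u,v,z,o=(185,265):pz("s0",o[0]+(u+.5)/6-.5,o[1]+(v+.5)/6-.5,z)
a,Rm,t,r=fit([[.095,.075],[.095,-.075],[-.095,-.075],[-.095,.075]],[P(32,350,.012),P(297,78,.012),P(737,283,.012),P(495,597,.012)])
print("jig",a,t,"\n",(r*1000).round(1))
for p in [(270,340),(340,265),(632,403),(556,490)]:
    w=P(*p,.030); print("strip corner jig",(Rm.T@(w[:2]-t)*1000).round(1),w.round(4))
print("cam",(Rm@[.03,-.045]+t), "measured head centre jig",(Rm.T@(P(384,135,.043)[:2]-t)*1000).round(1))
k=(350,200)
a2,R2,t2,r2=fit([[-.032,-.025],[.032,-.025],[.032,.025],[-.032,.025]],[P(97,198,.034,k),P(260,220,.034,k),P(248,303,.034,k),P(78,285,.034,k)])
print("stand",a2,t2,(r2*1000).round(1))
for q in [(73,345),(240,368)]: print(P(*q,0,k))
for q in [(133,92),(237,105),(133,70),(237,78)]: print("grip top",P(*q,.118,k).round(4))
for n,u,v in(("roll",421,204),("hinge",361,368),("sand",253,208),("boards front corner",303,275)): print(n,pz("s0",u,v,.0).round(3))
E
```

```text
jig -0.1122933438598 [0.60129997 0.21020732] 
 [[-0.2 -1.8]
 [ 0.   1.4]
 [ 0.8  1.4]
 [-0.7 -0.9]]
strip corner jig [17.9 38.9] [0.6234 0.2469 0.03  ]
strip corner jig [17.3  1.1] [0.6186 0.2093 0.03  ]
strip corner jig [-99.4  -0.7] [0.5025 0.2207 0.03  ]
strip corner jig [-97.4  40.6] [0.5091 0.2614 0.03  ]
cam [0.62606843 0.16212902] measured head centre jig [ 31.6 -45.6]
stand -2.8609048015810914 [ 0.43171175 -0.09090469] [[ 12.6 -49.8]
 [ 12.  -46. ]
 [-12.5  48.3]
 [-12.1  47.5]]
[ 0.45819786 -0.06059871  0.        ]
[ 0.39528602 -0.0750716   0.        ]
grip top [ 0.448  -0.0775  0.118 ]
grip top [ 0.411  -0.0861  0.118 ]
grip top [ 0.4523 -0.0893  0.118 ]
grip top [ 0.4159 -0.1007  0.118 ]
roll [ 0.388 -0.307  0.   ]
hinge [0.352 0.222 0.   ]
sand [ 0.777 -0.114  0.   ]
boards front corner [0.558 0.047 0.   ]
```

View pics/w0.png

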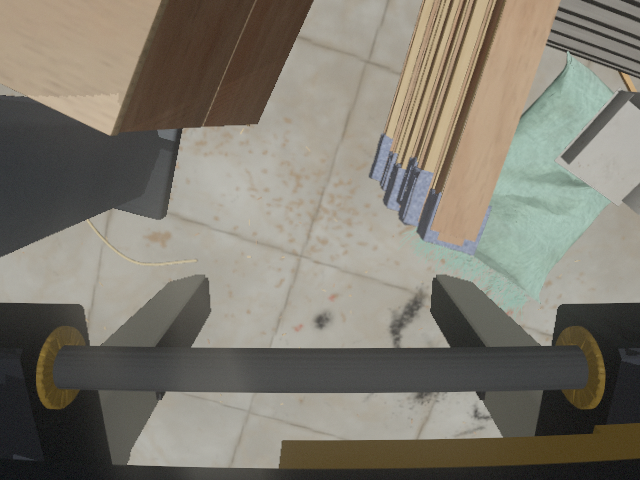

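The wrist view shows only the open fingers over the floor edge. The geometry agrees with the given sizes, so I set out towards the strip's near end and look on the way.

```bash
python3 - <<'E'
from h import *
a=pz("s0",350,243.7,0);b=pz("s0",395.8,200,0);c=pz("s0",303,275,0)
print("board edge",a,b,c); n=np.array([-(b-a)[1],(b-a)[0]]);n/=np.hypot(*n)
print("dist stand centre to board",n@(np.array([.432,-.0909])-a[:2]), n)
print("decoy",pz("s0",350+430/6,200+340/6,0))
E
python3 -m pendant '[[[0,3.82,-2.89,-0.5,0],[0,3.82,-2.89,-0.5,0],[0,3.82,-2.89,0,0],[0,3.82,-2.89,0,0],[0,3.82,-2.89,0,0],[0,3.82,-2.89,0,0],[0,3.82,-2.89,0,0],[0,3.82,-2.89,0,0]]]' 20 | tail -3
python3 -m pendant '[[[0,3.82,-2.89,0,0],[0,3.82,-2.89,0,0],[0,1.45,-4.2,0,0],[0,1.45,-4.2,0,0],[0,1.45,-4.2,0,0],[0,1.45,-4.2,0,0],[0,1.45,-4.2,0,0],[0,1.45,-4.2,0,0]]]' | tail -3
python3 -m pendant '[[[0,1.45,-4.2,0,0],[0,1.45,-4.2,0,0],[0,1.45,-4.2,0,0],[0,1.45,-4.2,0,0],[0,0,0,0,0],[0,0,0,0,0]]]' | tail -3
python3 - <<'E'
from h import *
snap("wrist","w1"); to((.4803,.244,.2)); s,M=tool(); print(s["force"],s["q"].round(3))
E
```

```text
board edge [ 0.49989171 -0.09166312  0.        ] [ 0.45273823 -0.29632738  0.        ] [0.55771848 0.04686151 0.        ]
dist stand centre to board -0.06632984653779508 [ 0.97447118 -0.22451263]
decoy [ 3.31740144e-01 -1.18895897e-01  1.11022302e-16]
force: [0.6, -0.5, 0.8]
opening: 0.0335
gripper_force: 0.0
force: [1.4, -0.0, 0.5]
opening: 0.0003
gripper_force: 0.0
force: [0.1, 0.2, 0.3]
opening: 0.0005
gripper_force: 0.0
t 2.4 tcp [0.4798 0.2429 0.2282] shift cm [ 0.08 -0.09  2.82] x axis [ 0.965  0.263 -0.001] y [ 0.263 -0.965  0.001]
[ 0.95300763  0.01603493 -0.87871336] [ 0.374 -0.041  1.647 -0.     1.536  1.679]
```

View pics/w1.png

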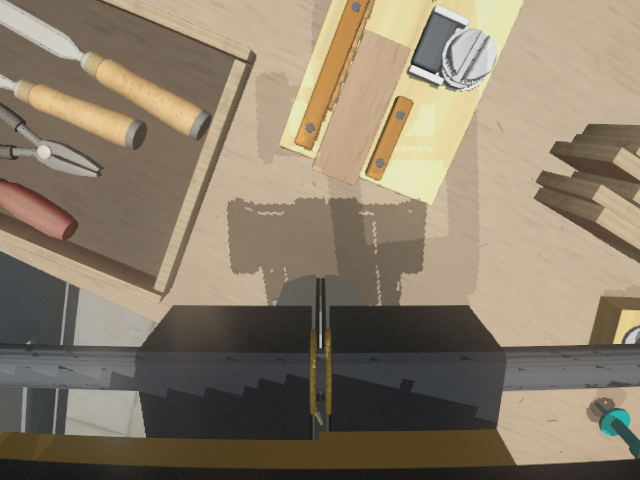

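The strip's near end is at about (318,170)–(352,184), the cam head at (468,58), and the path ahead is clear. An enlarged crop will give the slot angle and the strip.

```bash
python3 - <<'E'
from h import *
view("w1",(400,0,530,100),6,"w1c")
im=cv2.imread("pics/w1_raw.png"); 
for p in [(318,170),(352,184)]: print("near end",pz("w1",*p,.03))
for p in [(279,148),(434,206)]: print("base corner D,C",pz("w1",*p,.012))
for p in [(468,58)]: print("head",pz("w1",*p,.043))
E
```

```text
near end [0.50689444 0.25383568 0.03      ]
near end [0.50305297 0.22264422 0.03      ]
base corner D,C [0.51453369 0.29158948 0.012     ]
base corner D,C [0.50146146 0.14263294 0.012     ]
head [0.6240677  0.16442325 0.043     ]
```

View pics/w1c.png

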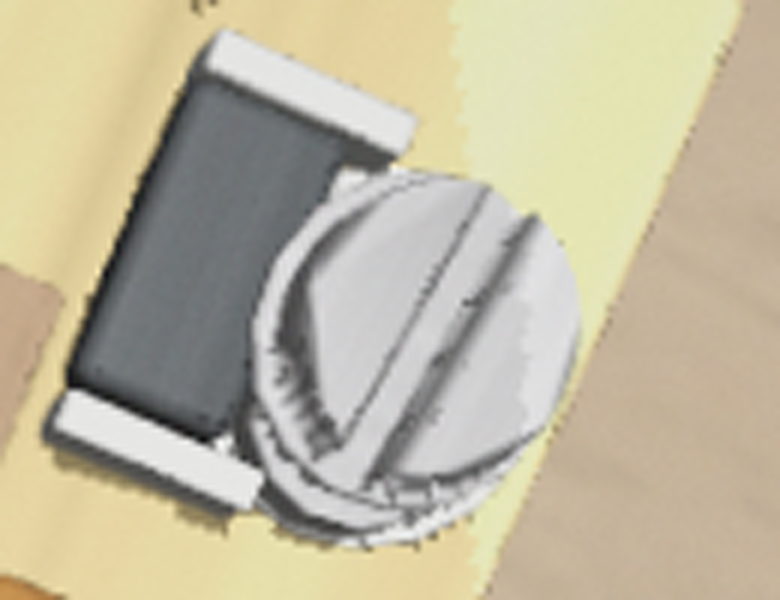

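Slot edges in the crop run (488,187)→(340,440) and (537,218)→(375,480), with the head's top centre near (440,328).

```bash
python3 - <<'E'
from h import *
P=lambda u,v,z:pz("w1",400+(u+.5)/6-.5,(v+.5)/6-.5,z)
for e in [((340,440),(488,187)),((375,480),(537,218)),((358,460),(512,202))]:
    a,b=P(*e[0],.043),P(*e[1],.043); print(a.round(4),b.round(4),"mid",((a+b)/2).round(4),"len",np.hypot(*(b-a)[:2]),"ang",np.arctan2(b[1]-a[1],b[0]-a[0]))
print("centre",P(440,328,.043).round(4), "left/right", P(315,320,.043),P(580,325,.043))
# jaw clamp bars direction & jig right edge
a,b=P(485,598,.012),P(740,10,.012); print("jig x dir from right edge",np.arctan2(*(b-a)[[1,0]]))
# push targets: yaw jig ~ -0.10
a=-.103;Rm=np.array([[np.cos(a),-np.sin(a)],[np.sin(a),np.cos(a)]]);t=np.array([.6019,.2095])
for x in(-.124,-.0725,-.07): print(x,Rm@[x,.02]+t)
s,M=tool(); yaw=np.arctan2(M[1,0],M[0,0]); print("yaw",yaw,"roll deg to push yaw",-np.degrees(a+np.pi/2-yaw))
to((*(Rm@[-.124,.02]+t),.02))
E
```

```text
[0.6109 0.1697 0.043 ] [0.646  0.1613 0.043 ] mid [0.6284 0.1655 0.043 ] len 0.03616109847952004 ang -0.2350663615366924
[0.6074 0.1636 0.043 ] [0.6443 0.1539 0.043 ] mid [0.6259 0.1587 0.043 ] len 0.03816923239850552 ang -0.25824994145684843
[0.6092 0.1666 0.043 ] [0.6452 0.1577 0.043 ] mid [0.6272 0.1621 0.043 ] len 0.037144188286012875 ang -0.24299774817532444
centre [0.6278 0.1616 0.043 ] left/right [0.62409696 0.17772085 0.043     ] [0.63348049 0.14391686 0.043     ]
jig x dir from right edge -0.09593708312834952
-0.124 [0.48061354 0.24214343]
-0.0725 [0.5318406  0.23684831]
-0.07 [0.53432735 0.23659126]
yaw 0.26566683989845147 roll deg to push yaw -68.8769460273935
t 2.4 tcp [0.4798 0.2429 0.2282] shift cm [ 0.08  0.08 20.82] x axis [ 0.965  0.263 -0.001] y [ 0.263 -0.965  0.001]
```

```bash
python3 -m pendant '[[[0,0,0,2,-8.59],[0,0,0,2,-8.59],[0,0,0,2,-8.59],[0,0,0,2,-8.59],[0,0,0,2,-8.59],[0,0,0,2,-8.59],[0,0,0,2,-8.59],[0,0,0,2,-8.59]]]' | tail -3
python3 -m pendant '[[[0,0,0,1.5,0],[0,0,0,1.5,0],[0,0,0,1.0,0],[0,0,0,0.7,0],[0,0,0,0,0],[0,0,0,0,0],[0,0,0,0,0]]]'
python3 - <<'E'
from h import *
to((.5318,.2368,.02))
E
```

```text
force: [0.3, 0.4, -0.6]
opening: 0.0003
gripper_force: 0.0
t: 3.9
tool_pos: [0.4808, 0.2435, 0.0225]
orientation: [2.337, 2.099, 0.002]
force: [0.5, -0.3, 0.2]
opening: 0.0005
gripper_force: 0.0
t 3.9 tcp [0.4808 0.2435 0.0225] shift cm [-0.12  5.14  0.26] x axis [0.107 0.994 0.001] y [ 0.994 -0.107  0.001]
```

```bash
python3 -m pendant '[[[0,-0.1,0.7,0.2,0],[0,0,0.7,0,0],[0,0,0.7,0,0],[0,0,0.7,0,0],[0,0,0.7,0,0],[0,0,0.6,0,0],[0,0,0.5,0,0],[0,0,0,0,0]]]'
python3 -m pendant '[[[0,0,0.2,0,0],[0,0,0.2,0,0],[0,0,0.1,0,0],[0,0,0,0,0]]]'
python3 -m pendant '[[[0,0,0.1,0,0],[0,0,0.1,0,0],[0,0,0,0,0]]]'
python3 - <<'E'
from h import *
to((.5318,.2368,.02))
E
```

```text
t: 4.7
tool_pos: [0.5267, 0.2371, 0.0196]
orientation: [2.337, 2.099, 0.001]
force: [0.3, 0.1, -0.5]
opening: 0.0005
gripper_force: 0.0
t: 5.1
tool_pos: [0.5308, 0.2367, 0.0196]
orientation: [2.337, 2.1, 0.0]
force: [0.0, -0.2, -1.5]
opening: 0.0005
gripper_force: 0.0
t: 5.4
tool_pos: [0.5328, 0.2365, 0.0197]
orientation: [2.337, 2.1, 0.0]
force: [0.9, 0.2, -0.9]
opening: 0.0005
gripper_force: 0.0
t 5.4 tcp [0.5328 0.2365 0.0197] shift cm [ 0.02 -0.11 -0.03] x axis [0.106 0.994 0.   ] y [ 0.994 -0.106  0.   ]
```

```bash
for i in 1 2 3; do python3 -m pendant '[[[0,0,0.1,0,0],[0,0,0.1,0,0],[0,0,0,0,0]]]' | grep -E "tool|force:" | head -2; done
```

```text
tool_pos: [0.5349, 0.2363, 0.0197]
force: [0.2, -0.5, -1.2]
tool_pos: [0.5367, 0.2361, 0.0196]
force: [-1.2, -0.2, 0.8]
tool_pos: [0.5369, 0.236, 0.0195]
force: [-10.4, 1.0, 7.3]
```

```bash
python3 -m pendant '[[[0,0,-1,0,0],[0,0,-1,0,0],[0,0,0,-4,0],[0,0,0,-4,0],[0,0,0,-4,0],[0,0,0,-4,0],[0,0,0,-4,0],[0,0,0,0,0]]]' | head -2
python3 - <<'E'
from h import *
snap("wrist","w2"); snap("scene","s2")
a=cv2.resize(cv2.imread("pics/w2_raw.png"),(400,300)); a=cv2.imread("pics/w2_raw.png")[:, 200:600]; b=cv2.imread("pics/s2_raw.png")[265:365,185:315]
b=cv2.resize(b,(400,308)); b=np.vstack([b,np.zeros((172,400,3),np.uint8)])
cv2.imwrite("pics/mos2.png",np.hstack([a,b])); to((.432,-.0909,.2))
E
```

```text
t: 7.1
tool_pos: [0.5218, 0.2392, 0.2273]
t 7.2 tcp [0.5193 0.2383 0.221 ] shift cm [-33.66  -5.19   2.04] x axis [0.106 0.994 0.001] y [ 0.994 -0.106  0.003]
```

View pics/mos2.png

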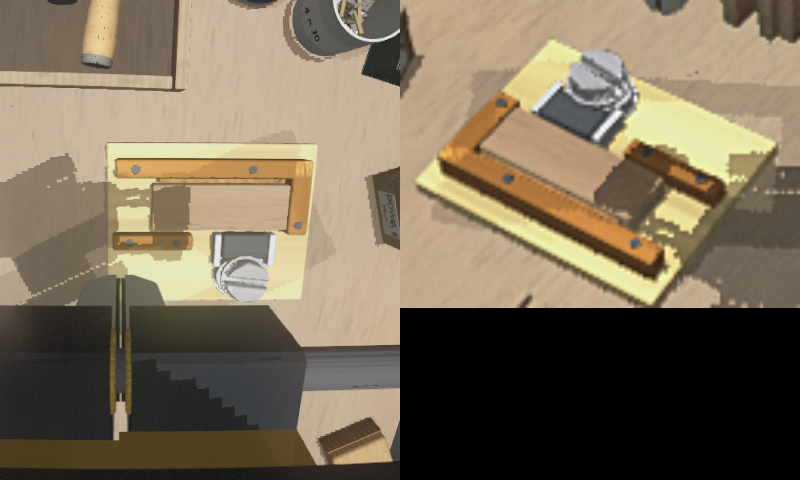

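The strip is home: its far end meets the end stop in both views. Now to the key, rotating to the half-turn grasp so that the last joint has room for the cam turn.

```bash
python3 -m pendant '[[[0.45,-4.81,-0.74,0,0],[0.45,-4.81,-0.74,0,0],[0.45,-4.81,-0.74,0,0],[0.45,-4.81,-0.74,0,0],[0.45,-4.81,-0.74,0,0],[0.45,-4.81,-0.74,0,0],[0.45,-4.81,-0.74,0,0],[0.45,0,0,0,-8.5]]]' | head -2
python3 -m pendant '[[[0.45,0,0,0,-8.5],[0.45,0,0,0,-8.5],[0.45,0,0,0,-8.5],[0.45,0,0,0,-8.5],[0.45,0,0,0,-8.5],[0.45,0,0,0,-8.5],[0.45,0,0,0,-8.5],[0.45,0,0,0,-8.5]]]' | head -2
python3 -m pendant '[[[0.45,0,0,0,-8.5],[0.45,0,0,0,-8.5],[0.45,0,0,0,-8.5],[0.45,0,0,0,-8.5],[0.45,0,0,0,0],[0.45,0,0,0,0]]]' | head -2
python3 - <<'E'
from h import *
snap("wrist","w3",(140,120,540,420),2); to((.432,-.0909,.084)); print(tool()[0]["q"].round(2),tool()[0]["opening"])
for X in [(.432,-.0909,.118),(.432,-.0909,.034)]: print(proj("w3",X))
def fit(l,o):
    l=np.array(l);o=np.array(o)[:,:2];lc=l-l.mean(0);oc=o-o.mean(0)
    a=np.arctan2((lc[:,0]*oc[:,1]-lc[:,1]*oc[:,0]).sum(),(lc*oc).sum());Rm=np.array([[np.cos(a),-np.sin(a)],[np.sin(a),np.cos(a)]])
    return a,Rm@[.03,-.045]+o.mean(0)-Rm@l.mean(0)
print("jig yaw, cam from w2",fit([[-.095,.075],[.095,.075],[.095,-.075]],[pz("w2",306,143,.012),pz("w2",517,144,.012),pz("w2",501,298,.012)]))
E
```

```text
t: 8.0
tool_pos: [0.4287, -0.0961, 0.2173]
t: 8.8
tool_pos: [0.4302, -0.0908, 0.2172]
t: 9.4
tool_pos: [0.4306, -0.091, 0.2181]
t 9.45 tcp [ 0.4308 -0.0911  0.2185] shift cm [-0.14 -0.02 13.45] x axis [-0.97  -0.244  0.002] y [-0.244  0.97   0.001]
[-0.32 -0.31  1.91 -0.    1.55 -2.14] 0.04147093939360444
[[318.68448068 236.68641117]]
[[318.8850348  210.52597275]]
jig yaw, cam from w2 (np.float64(-0.10201086914425672), array([0.62767496, 0.16141119]))
```

View pics/w3.png

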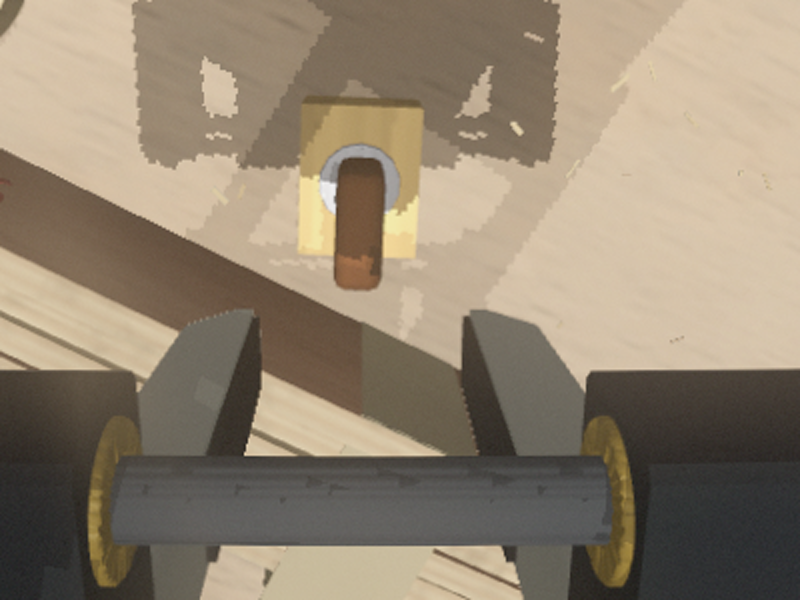

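The key's grip is at crop (337–381, 160–290), aligned with the fingers and centred between them. The stand top's centre is where predicted. I descend and grasp.

```bash
python3 -m pendant '[[[0.45,0,0,3.5,0],[0.45,0,0,3.5,0],[0.45,0,0,2.5,0],[0.45,0,0,2,0],[0.45,0,0,1,0],[0.45,0,0,0.9,0],[0.45,0,0,0,0],[0.45,0,0,0,0]]]' 40
python3 -m pendant '[[[0,0,0,0,0],[0,0,0,0,0],[0,0,0,0,0],[0,0,0,0,0],[0,0,0,0,0],[0,0,0,0,0]]]' 40
python3 - <<'E'
from h import *
to((.6274,.1617,.2)); s,M=tool(); print(s["opening"],s["gripper_force"],s["tool_pos"].round(4),np.arctan2(M[1,0],M[0,0]))
E
```

```text
t: 10.25
tool_pos: [0.432, -0.0915, 0.0864]
orientation: [-0.393, 3.116, -0.001]
force: [-0.5, 0.3, -0.0]
opening: 0.042
gripper_force: 0.0
t: 10.85
tool_pos: [0.4317, -0.0914, 0.086]
orientation: [-0.393, 3.116, -0.0]
force: [-0.4, -0.2, 4.0]
opening: 0.0157
gripper_force: 39.6
t 10.85 tcp [ 0.4317 -0.0914  0.086 ] shift cm [-25.25  19.65 -11.39] x axis [-0.969 -0.249 -0.   ] y [-0.249  0.969 -0.   ]
0.01567508594792553 39.60901379585266 [ 0.4317 -0.0914  0.086 ] -2.890389276254554
```

```bash
python3 -m pendant '[[[0,0,0,-1,0],[0,0,0,-3,0],[0,0,0,-4.5,0],[0,0,0,-4.5,0],[0,-3.6,2.8,0,0],[0,-3.6,2.8,0,0],[0,-3.6,2.8,0,0],[0,-3.6,2.8,0,0]]]' | head -2
python3 -m pendant '[[[0,-3.6,2.8,0,0],[0,-3.6,2.8,0,0],[0,-3.6,2.8,0,0],[0,0,0,0,7.1],[0,0,0,0,7.1],[0,0,0,0,7.1],[0,0,0,0,7.1],[0,0,0,0,0]]]' | head -2
python3 -m pendant '[[[0,0,0,3,0],[0,0,0,3,0],[0,0,0,1.5,0],[0,0,0,0,0],[0,0,0,0,0],[0,0,0,0,0]]]'
python3 - <<'E'
from h import *
to((.6273,.1617,.115)); s,M=tool(); print(s["opening"],s["gripper_force"],s["force"],np.arctan2(M[1,0],M[0,0])+np.pi)
E
```

```text
t: 11.65
tool_pos: [0.5439, 0.0545, 0.2162]
t: 12.45
tool_pos: [0.6266, 0.1612, 0.2156]
t: 13.05
tool_pos: [0.6281, 0.1614, 0.1429]
orientation: [0.382, 3.115, 0.001]
force: [-0.3, 0.2, -1.1]
opening: 0.0158
gripper_force: 39.6
t 13.05 tcp [0.6281 0.1614 0.1429] shift cm [0.09 0.01 2.79] x axis [-0.97   0.241 -0.003] y [0.241 0.97  0.001]
0.015759489067687187 39.60317015647888 [-0.28970093  0.19761773 -1.08673934] 6.039393558452521
```

```bash
python3 - <<'E'
from h import *
snap("wrist","w4"); snap("scene","s4"); snap("side","d4")
X=[(.6273,.1617,.043),(.6273,.1617,.069)]
for n in("w4","s4","d4"): print(n,proj(n,X).round(1).tolist())
a=cv2.imread("pics/w4_raw.png")[60:360,170:470]; b=cv2.imread("pics/s4_raw.png")[255:330,215:315]; c=cv2.imread("pics/d4_raw.png")[205:255,325:385]
b=cv2.resize(b,(500,375),interpolation=cv2.INTER_CUBIC); c=cv2.resize(c,(270,225),interpolation=cv2.INTER_CUBIC)
m=np.zeros((600,800,3),np.uint8); m[:300,:300]=a; m[:375,300:]=b; m[375:,300:570]=c
cv2.imwrite("pics/mos4.png",m)
E
```

```text
w4 [[319.7, 233.1], [319.7, 244.6]]
s4 [[248.6, 287.2], [247.5, 278.7]]
d4 [[354.4, 234.7], [354.5, 225.7]]
```

View pics/mos4.png

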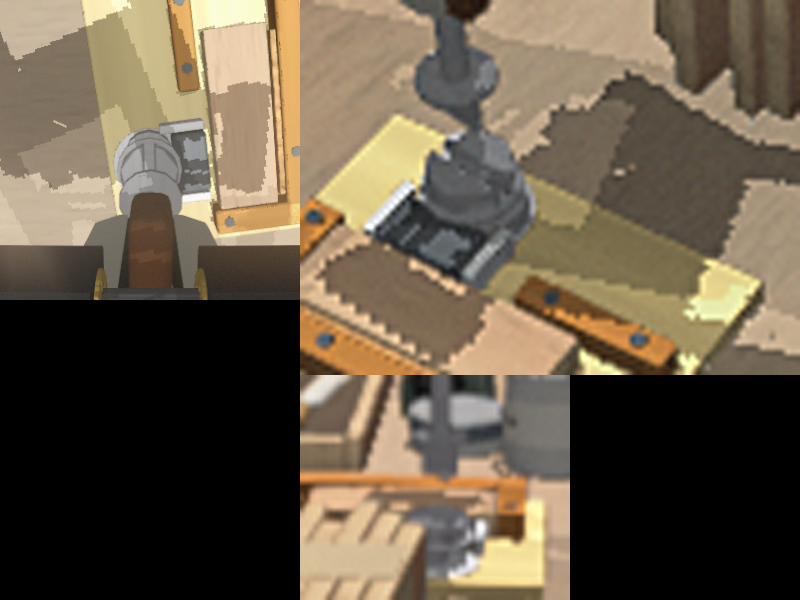

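The wrist view (left) shows the slot running straight under the blade, at x≈150 for both, and the scene and side views show the blade above the head. I lower it slowly and watch the force.

```bash
python3 -m pendant '[[[0,0,0,1,0],[0,0,0,1,0],[0,0,0,0.4,0],[0,0,0,0.4,0],[0,0,0,0.3,0],[0,0,0,0,0]]]' | head -4
python3 -m pendant '[[[0,0,0,0.2,0],[0,0,0,0.2,0],[0,0,0,0.1,0],[0,0,0,0,0]]]' | head -4
python3 - <<'E'
from h import *
to((.6273,.1617,.105));print(tool()[0]["wrist_torque"])
E
```

```text
t: 13.8
tool_pos: [0.6265, 0.1611, 0.109]
orientation: [-0.383, -3.117, 0.0]
force: [0.0, -0.6, -1.7]
t: 14.2
tool_pos: [0.6271, 0.1612, 0.1051]
orientation: [0.383, 3.118, 0.0]
force: [0.3, 1.2, 0.2]
t 14.2 tcp [0.6271 0.1612 0.1051] shift cm [-0.01  0.05  0.01] x axis [-0.97   0.242 -0.001] y [0.242 0.97  0.   ]
[ 0.01365467 -0.10546508 -0.06029144]
```

```bash
python3 -m pendant '[[[0,0,0,-0.1,5],[0,0,0,0,6],[0,0,0,0,7],[0,0,0,0,7],[0,0,0,0,7],[0,0,0,0,7],[0,0,0,0,7],[0,0,0,0,0]]]' 60 | head -4
python3 -m pendant '[[[0,0,0,0,7],[0,0,0,0,7],[0,0,0,0,7],[0,0,0,0,7],[0,0,0,0,6],[0,0,0,0,0]]]' | head -4
python3 - <<'E'
from h import *
to((.6273,.1617,.106));s,M=tool();print(s["wrist_torque"],np.arctan2(M[1,0],M[0,0]),s["opening"],s["gripper_force"])
E
```

```text
t: 15.0
tool_pos: [0.6274, 0.1619, 0.1057]
orientation: [1.573, 2.719, 0.003]
force: [2.8, 3.6, -2.8]
t: 15.6
tool_pos: [0.6282, 0.162, 0.1058]
orientation: [2.296, 2.142, 0.005]
force: [7.4, 3.2, -5.0]
t 15.6 tcp [0.6282 0.162  0.1058] shift cm [-0.03 -0.08 -0.02] x axis [0.069 0.998 0.002] y [ 0.998 -0.069  0.003]
[ 0.98967593 -1.74534835  0.11601229] 1.501399278247055 0.015734701919355134 59.61382985115051
```

```bash
for i in 1 2 3; do python3 -m pendant '[[[0,0,0,0,2],[0,0,0,0,2],[0,0,0,0,0]]]' >/dev/null
python3 -c "
from h import *
s,M=tool();print(s['t'],s['force'].round(1),s['wrist_torque'].round(3),np.arctan2(M[1,0],M[0,0])-np.pi,s['opening'])"; done
```

```text
15.9 [ 7.4  3.4 -5.9] [ 1.015 -1.9    0.128] -1.7073829157131883 0.01600095966241833
16.2 [ 6.4  4.1 -7. ] [ 1.044 -2.011  0.13 ] -1.7772322832200271 0.01579590373271302
16.5 [ 8.4  4.5 -6.8] [ 0.982 -2.094  0.327] -1.8468392863981182 0.01540577566041211
```

```bash
python3 -m pendant '[[[0,0,0,0,1.5],[0,0,0,0,0],[0,0,0,0,0]]]' >/dev/null
python3 -c "
from h import *
s,M=tool();print(s['t'],s['force'].round(1),s['wrist_torque'].round(3),np.arctan2(M[1,0],M[0,0])-np.pi,s['opening'],s['tool_pos'].round(4))"
python3 -m pendant '[[[0,0,0,0,-2],[0,0,0,0,-2],[0,0,0,0,-1.5],[0,0,0,0,0]]]' >/dev/null
python3 -c "
from h import *
s,M=tool();print(s['t'],s['force'].round(1),s['wrist_torque'].round(3),np.arctan2(M[1,0],M[0,0])-np.pi,s['opening'],s['tool_pos'].round(4))"
```

```text
16.8 [ 9.   4.2 -8. ] [ 0.99  -2.166  0.532] -1.8715413768157927 0.015659714951733978 [0.6285 0.1619 0.1059]
17.2 [ 6.3  2.8 -4.2] [ 0.625 -1.54   0.066] -1.775169179041857 0.01560526308528204 [0.6282 0.1616 0.1062]
```

```bash
python3 -m pendant '[[[0,0,0,0,-1.5],[0,0,0,0,-1.5],[0,0,0,-0.3,0],[0,0,0,-0.5,0],[0,0,0,-0.7,0],[0,0,0,-1.5,0],[0,0,0,-4,0],[0,0,0,-4,0]]]' | head -4
python3 -m pendant '[[[0,0,0,0,-8.3],[0,0,0,0,-8.3],[0,0,0,0,-8.3],[0,0,0,0,-8.3],[0,0,0,0,-8.3],[0,0,0,0,-8.3],[0,0,0,0,-8.3],[0,0,0,0,-8.3]]]' | head -2
python3 -m pendant '[[[0,0,0,0,-8.3],[0,0,0,0,-8.3],[0,0,0,0,-8.3],[0,0,0,0,-8.3],[0,0,0,0,-8.3],[0,0,0,0,-8.3],[0,0,0,0,0],[0,0,0,0,0]]]' | head -4
python3 - <<'E'
from h import *
to((.4317,-.0914,.216));s,M=tool();y=np.arctan2(M[1,0],M[0,0]);print("roll still",np.degrees((y+2.8904+np.pi)%(2*np.pi)-np.pi),s["opening"],s["force"])
snap("wrist","w5"); snap("scene","s5")
def brown(n):
    im=cv2.imread(f"pics/{n}_raw.png")[225:345,280:360]; h=cv2.cvtColor(im,cv2.COLOR_BGR2HSV)
    m=(h[...,1]>110)&(h[...,0]<14); v,u=np.nonzero(m); return m.sum(),u.mean()+280,v.mean()+225,v.min()+225,np.percentile(u,[2,98])+280
print(brown("w4"),brown("w5"))
g=[cv2.imread(f"pics/{n}_raw.png",0)[225:345,285:355].astype(np.float32) for n in("w4","w5")]
print(cv2.phaseCorrelate(g[0],g[1],cv2.createHanningWindow((70,120),cv2.CV_32F)))
E
```

```text
t: 18.0
tool_pos: [0.6256, 0.1609, 0.2165]
orientation: [-2.386, -2.041, 0.004]
force: [0.5, 0.2, -0.0]
t: 18.8
tool_pos: [0.6265, 0.1611, 0.2167]
t: 19.6
tool_pos: [0.6267, 0.1612, 0.2163]
orientation: [-0.464, 3.107, 0.0]
force: [0.0, -0.5, -1.1]
t 19.6 tcp [0.6267 0.1612 0.2163] shift cm [ 26.03 -18.46   0.03] x axis [-0.956 -0.292 -0.   ] y [-0.292  0.956 -0.   ]
roll still 2.5885237234014413 0.015657834142821195 [ 0.02760069 -0.54357201 -1.06106981]
(np.int64(2056), np.float64(318.806906614786), np.float64(315.85943579766536), np.int64(280), array([300., 340.])) (np.int64(1869), np.float64(320.9090422685928), np.float64(318.4558587479936), np.int64(264), array([300., 341.]))
((-0.018451858088866402, 0.17566623399089565), 0.7787880433930291)
```

The key hasn't slipped in the grip (image shift under 0.2 px). I carry it back over the boards.

```bash
python3 -m pendant '[[[0,0,0,0,2.6],[0,3.6,-2.8,0,0],[0,3.6,-2.8,0,0],[0,3.6,-2.8,0,0],[0,3.6,-2.8,0,0],[0,3.6,-2.8,0,0],[0,3.6,-2.8,0,0],[0,3.6,-2.8,0,0]]]' | head -2
python3 -m pendant '[[[0,0,0,3,0],[0,0,0,3,0],[0,0,0,2,0],[0,0,0,1,0],[0,0,0,0,0],[0,0,0,0,0],[0,0,0,0,0]]]' | head -4
python3 - <<'E'
from h import *
to((.4317,-.0914,.086));s,M=tool();print(np.degrees(np.arctan2(M[1,0],M[0,0])+2.8904))
E
```

```text
t: 20.5
tool_pos: [0.4311, -0.093, 0.2159]
t: 21.2
tool_pos: [0.4334, -0.0922, 0.1272]
orientation: [-0.399, 3.114, -0.002]
force: [-0.2, -0.4, -1.7]
t 21.2 tcp [ 0.4334 -0.0922  0.1272] shift cm [0.15 0.13 4.12] x axis [-0.968 -0.252 -0.002] y [-0.252  0.968 -0.001]
0.1934204193981943
```

```bash
python3 -m pendant '[[[0,0.15,0.13,0,0],[0,0,0,0.8,0],[0,0,0,0.5,0],[0,0,0,0.4,0],[0,0,0,0.4,0],[0,0,0,0.4,0],[0,0,0,0,0],[0,0,0,0,0]]]' 40 | head -4
python3 - <<'E'
from h import *
to((.4317,-.0914,.086))
E
```

```text
t: 22.0
tool_pos: [0.4305, -0.0911, 0.1006]
orientation: [0.399, -3.116, -0.0]
force: [0.5, -0.4, -0.6]
t 22.0 tcp [ 0.4305 -0.0911  0.1006] shift cm [-0.11 -0.06  1.45] x axis [-0.968 -0.252  0.   ] y [-0.252  0.968  0.   ]
```

```bash
python3 -m pendant '[[[0,-0.1,-0.05,0.4,0],[0,0,0,0.4,0],[0,0,0,0.3,0],[0,0,0,0.2,0],[0,0,0,0,0],[0,0,0,0,0]]]' | head -4
for i in 1 2; do python3 -m pendant '[[[0,0,0,0.1,0],[0,0,0,0,0],[0,0,0,0,0]]]' | head -4; done
```

```text
t: 22.6
tool_pos: [0.4316, -0.0913, 0.0876]
orientation: [0.399, -3.116, -0.0]
force: [0.8, 0.6, -1.5]
t: 22.9
tool_pos: [0.4317, -0.0913, 0.0867]
orientation: [-0.399, 3.116, -0.0]
force: [-0.4, 0.5, -0.5]
t: 23.2
tool_pos: [0.432, -0.0914, 0.086]
orientation: [-0.399, 3.115, -0.0]
force: [0.1, 0.6, 3.2]
```

Seated: the upward reaction force appears at the original grasp height. I release and withdraw straight up.

```bash
python3 -m pendant '[[[0.45,0,0,0,0],[0.45,0,0,0,0],[0.45,0,0,0,0],[0.45,0,0,0,0],[0.45,0,0,0,0],[0.45,0,0,-1,0],[0.45,0,0,-2,0],[0.45,0,0,-4,0]]]' | head -5
python3 -m pendant '[[[0.45,0,0,-4,0],[0.45,0,0,-2,0],[0.45,0,0,0,0],[0.45,0,0,0,0]]]' | head -2
python3 - <<'E'
from h import *
snap("wrist","w6"); snap("scene","s6"); s,M=tool(); print(s["tool_pos"].round(4),s["opening"])
a,b=[cv2.imread(f"pics/{n}_raw.png",0).astype(np.float32) for n in("w3","w6")]
# compare the key with the first look: scene camera is fixed
p,q=[cv2.imread(f"pics/{n}_raw.png")[205:250,362:398] for n in("s0","s6")]
print("scene key diff",np.abs(p.astype(int)-q).mean())
p,q=[cv2.cvtColor(x,cv2.COLOR_BGR2GRAY).astype(np.float32) for x in(p,q)]
print(cv2.phaseCorrelate(p,q,cv2.createHanningWindow((36,45),cv2.CV_32F)))
g=[x[190:270,290:350].copy() for x in(a,b)]; print("wrist",cv2.phaseCorrelate(g[0],g[1],cv2.createHanningWindow((60,80),cv2.CV_32F)))
# jig: cam/jaw/strip patch, s2 (home, open) vs s6
p,q=[cv2.cvtColor(cv2.imread(f"pics/{n}_raw.png"),cv2.COLOR_BGR2GRAY)[282:350,195:300].astype(np.float32) for n in("s2","s6")]
print("jig",cv2.phaseCorrelate(p,q,cv2.createHanningWindow((105,68),cv2.CV_32F)))
E
```

```text
t: 24.0
tool_pos: [0.4295, -0.0906, 0.1541]
orientation: [0.398, -3.111, -0.004]
force: [0.9, -0.3, -0.3]
opening: 0.0418
t: 24.4
tool_pos: [0.4319, -0.0914, 0.2161]
[ 0.4309 -0.091   0.2143] 0.04162269526612257
scene key diff 20.67263374485597
((-0.49773114140120356, 0.19833537731980755), 0.7202701583320712)
wrist ((0.9650629444337007, -1.0917587167532403), 0.8840403020381927)
jig ((-0.6992621283179474, 0.30040572342156224), 0.8528397355550601)
```

```bash
python3 - <<'E'
from h import *
a=-.103;c,s=np.cos(a),np.sin(a);t=np.array([.6015,.2098])
xs=np.arange(-75,-38,2.5)/1000
for n in("s2","s6"):
    im=cv2.imread(f"pics/{n}_raw.png").astype(np.float32)
    for y in(.014,.026):
        X=np.array([[c*x-s*y+t[0],s*x+c*y+t[1],.03] for x in xs]); p=proj(n,X).astype(np.float32)
        v=cv2.remap(im,p[None,:,0],p[None,:,1],cv2.INTER_LINEAR)[0]
        print(n,y,(v[:,1]/v[:,2]).round(2))
for y in (.02,):
  for z in ("s2","s6"):
    im=cv2.imread(f"pics/{z}_raw.png").astype(np.float32); yy=np.arange(-8,50,3)/1000
    X=np.array([[c*-.01-s*y+t[0],s*-.01+c*y+t[1],.03] for y in yy]);p=proj(z,X).astype(np.float32)
    v=cv2.remap(im,p[None,:,0],p[None,:,1],cv2.INTER_LINEAR)[0]; print(z,"across",(v[:,1]/v[:,2]).round(2))
E
```

```text
s2 0.014 [0.9  0.9  0.91 0.9  0.9  0.9  0.88 0.88 0.89 0.83 0.82 0.81 0.82 0.84
 0.83]
s2 0.026 [0.94 0.94 0.95 0.94 0.96 0.89 0.89 0.88 0.87 0.83 0.82 0.82 0.82 0.83
 0.84]
s6 0.014 [0.94 0.94 0.95 0.95 0.94 0.91 0.9  0.87 0.86 0.81 0.8  0.81 0.81 0.81
 0.8 ]
s6 0.026 [1.01 1.01 1.01 1.01 1.01 0.95 0.9  0.88 0.89 0.82 0.81 0.81 0.81 0.81
 0.82]
s2 across [0.93 0.93 0.92 0.83 0.82 0.82 0.82 0.81 0.8  0.81 0.82 0.82 0.83 0.82
 0.83 0.83 0.85 0.77 0.69 0.68]
s6 across [1.   0.98 0.98 0.99 0.92 0.81 0.82 0.82 0.81 0.8  0.81 0.8  0.81 0.82
 0.82 0.83 0.83 0.83 0.69 0.66]
```

The strip's near end is unchanged along the channel, and the strip has shifted about 4 mm towards the pad, as it should when clamped. The key sits within about 1 mm of where it started. I hand in.

```bash
python3 -c "
from plant import robot
print(robot.close_job())"
```

```text
the job is handed in; nothing more can be done
None
```

I pushed the strip home, turned the cam to its end stop so the strip is clamped, put the key back fully down in its stand, and handed the job in at about 24.5 s; the hand-in gave no verdict.

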